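Load a power module under the spring finger of a test plate

TASK

Put the long flat power module on the dark test plate, terminal block towards the plate's open end, and slide it in under the sprung steel finger, centred and square, until its front end meets the two stops. Leave it lying flat on the plate with the finger bearing down on its top, and let go.

Things in the scene. Friction and masses are not known exactly. Their poses are not given: they have to be found in the camera images.
- module_mid (a point): Centre of the long flat power module: a loose aluminium case 100 mm long (x), 40 wide (y), 16 high (z), 150 g; the point is 8 mm above its underside. Its top is flat and bare but for a black terminal block at the rear (-x) end; its long sides are free for gripping. Two similar modules near it are not wanted: one is only 55 mm long, one has tall fins.
- module_terminals (a point): Top of the module's black terminal block (13 x 36 mm, 11 mm high), 42 mm behind (-x of) the centre of the case and 27 mm above its underside. It marks the rear end, which stays towards the plate's open (-x) end.
- seat (a point): Where the centre of the module's case belongs on the dark steel test plate, 8 mm above its upper face; x is the way in, z up. The plate is fixed, 250 x 90 mm and 12 thick, reaching 125 mm either way of this point along x. Two 12 mm high stops 50 mm ahead (+x) meet the module's front end. A module lying on the plate with its centre 75 mm or more behind (-x) is clear of the finger.
- finger (a joint): Lift (rad) of the 14 mm wide steel finger on the plate's centre line: 0 at rest, nose 35 mm ahead of the seat, 5 mm above the plate; 0.155 on the seated module (2 N). Hinged 105 mm ahead, sprung down. From the nose a lip rises at 25 degrees to 7 mm behind the seat, 25 mm up (43 when lifted): a module slid along +x on the plate pushes it up and passes under, at up to 10 N. The finger is polished.
There are look-alikes about, which are no part of the job. Leave any pink or purple look-alike of the part that bears module_mid alone.

How it is judged:
At the end, for the whole second after the job is handed in: The long flat module lies flat on the plate (height within 4 mm), terminals at the open end, within 12 mm sideways of the seat, at most 10 mm short of the stops, square within 10 degrees, with the finger raised by its thickness (0.12 to 0.19 rad), bearing on its top (x of module_mid in the frame of seat between -0.0105 and 0.006 m and y of module_mid in the frame of seat between -0.012 and 0.012 m and z of module_mid in the frame of seat between -0.004 and 0.004 m and angle between the x axis of module_mid and the x axis of seat, either way round below 0.18 rad and angle between module_mid's own z axis and vertical below 0.1 rad and x of module_terminals in the frame of seat below -0.02 m and value of joint finger between 0.12 and 0.19 rad); the robot touches nothing.
It also fails if it takes over 40 s, if anything falls off the work surface, if the arm or the gripper's body presses on something with over 40 N, if the wrist force passes 120 N, or if a joint passes its speed limit or range.

ROBOT

A 6-joint arm with a two-finger parallel gripper is mounted at the origin on the work surface. World frame = base frame: x ahead of the robot, y to its left, z up, the work surface at z = 0. Lengths are in m, angles in rad, forces in N, time in s.
With the tool pointing down it reaches from about 0.225 to 0.725 m from the base axis. Payload 3.1 kg.
Tool frame: the origin (TCP) lies midway between the tips of the shut fingers; the grasp point (between the pads) lies 19 mm behind it; z points along the fingers, y is the line along which they close (so a half turn about z gives the same grasp; the last joint's range is limited). The gripper opens to 85 mm and grips with 20 to 120 N. Pads are 22 mm wide; open, the fingers measure 114 mm over their backs; the gripper's body (76 mm by 85 mm) begins 54 mm behind the grasp point. The pads swing forward as they close: fully open they stand 13 mm farther back than shut.
Start: joints at [1.038, 0.048, 0.099, 1.622, 0, 1.443], TCP at [0.207, 0.483, 0.231] pointing down, gripper open.
Joint ranges: [-2.91, 2.91], [-0.99, 1.94], [-1.21, 1.42], [-2.12, 2.29], [-1.49, 1.47], [-3.14, 3.14]. Speed limits (rad/s): [2.79, 2.79, 3.14, 3.14, 3.14, 3.14].

INTERFACE

Orientations are given as a unit quaternion [w, x, y, z].
In Python, from station import * gives the robot as it stands. The module is installed in compiled form; this text tells all that it offers. Calls block until the motion is done:
- move_ptp(position, orientation): joint-space move of the TCP to a pose.
- movel(position, ori=None, v=0.15): straight line of the TCP; ori=None keeps the orientation; v is the mean speed in m/s.
- set_joints(angles): joint-space move.
- set_gripper(opening, force=None): finger opening in m; force is the grip in N (None keeps the last); returns when the fingers have stopped.
- wait(seconds).
- solve_ik(position, orientation): joint angles nearest the present ones, or None.
- read_camera(name): name is "scene" or "top" or "wrist"; returns a dict with "pixels" (400x640x3 uint8, red, green, blue), "fx", "fy", "cx", "cy" (pixels), "dist_coeffs" ([k1, k2, p1, p2, k3] as OpenCV has them; the pictures are not rectified), "R" (3x3) and "t" (3): a world point X has camera coordinates R X + t; the wrist camera has in their place "mount" (4x4, takes a point from camera to tool coordinates, whose origin is the TCP and whose axes are the flange's). Camera axes: x right, y down, z forward; pixel columns grow to the right and rows downward; lengths in m; the calibration is good to about 2 mm. A picture is of the moment at which its call begins: read the wrist's pose just before it. There is no depth.
A pose or a line that the arm cannot do raises MotionError and nothing moves.
- sign_off(): hands the job in; it is judged then, once.
Readings, each from a call of its own:
- read_clock(): time.
- read_qpos(): joint angles.
- read_joint_velocities(): joint speeds.
- read_joint_torque(): joint torques, N m.
- read_eef_pos(): TCP position.
- read_tcp_rot(): TCP orientation.
- read_force(): force on the tool from outside, world axes, zero at the start.
- read_wrist_torque(): the same for the moment, N m.
- read_finger_gap(): finger opening in m.
- read_grasp_force(): force on a finger pad.
Only numpy, scipy, OpenCV 4.12 (cv2) and the standard library are available. Lean on these libraries where they do the work, as an engineer would, in place of code of your own. Each camera call takes 0.05 s, during which the arm holds its last target. There are 200 camera calls.

## Working session

There is one attempt and no reset: what is moved stays moved. The work goes in short steps, each a Python script; the robot and the scene stay as the last script left them, time stands still between calls to the robot, and variables do not carry over. Pictures are saved under pics/ and viewed, at most 10 in all, crops included, and the job is handed in when it is done.

```bash
mkdir -p pics
python3 - <<'E'
from station import *
import cv2,numpy as np
for n in("top","scene"):
    c=read_camera(n); cv2.imwrite(f"pics/{n}0.png",c["pixels"][:,:,::-1])
    R=np.array(c["R"]);print(n,c["fx"],c["cx"],c["cy"],c["dist_coeffs"],-R.T@np.array(c["t"]),R.round(2).tolist())
print(read_clock(),read_tcp_rot(),read_camera("wrist")["mount"])
E
```

```text
top 365.2507118815523 322.9734437854779 198.42485827290676 [-0.04750972  0.          0.          0.          0.        ] [ 0.47023664 -0.11307532  0.95872032] [[-0.02, -1.0, 0.02], [-1.0, 0.01, -0.1], [0.1, -0.02, -1.0]]
scene 376.8146138649899 322.9646662920572 198.90034781124814 [-0.04343216  0.          0.          0.          0.        ] [ 1.17136913 -0.39323232  0.69295101] [[0.39, 0.92, 0.01], [0.64, -0.26, -0.72], [-0.66, 0.28, -0.7]]
0.1 [-3.60578014e-04  2.01009601e-01  9.79588683e-01 -1.01080711e-03] [[-7.68573990e-04 -9.65396692e-01 -2.60784655e-01  6.48235191e-02]
 [ 9.99999582e-01 -6.12802465e-04 -6.78629636e-04 -2.99077292e-04]
 [ 4.95337326e-04 -2.60785068e-01  9.65396759e-01 -1.44540985e-01]
 [ 0.00000000e+00  0.00000000e+00  0.00000000e+00  1.00000000e+00]]
```

View pics/top0.png

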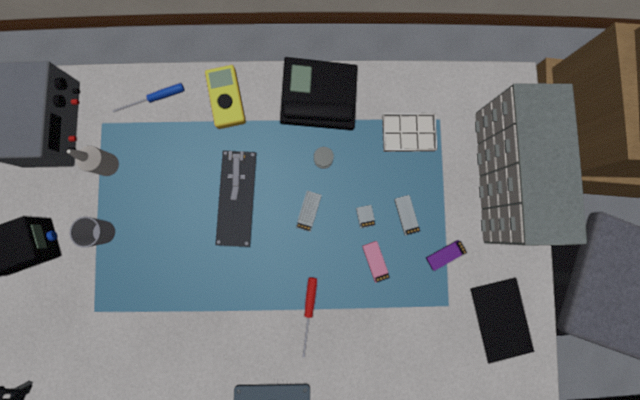

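View pics/scene0.png

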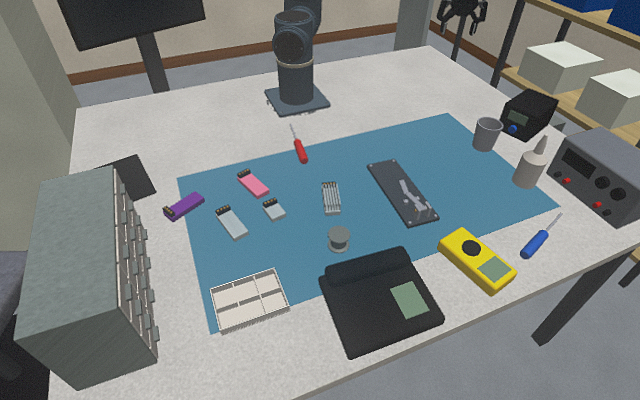

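Candidates: long flat silver (407,214), short silver (366,215), finned silver (309,211), pink (376,261) and purple (446,255). By the description I choose (407,214). The plate is at (236,198), finger at its upper end and open end at the bottom. I'll check the choice in a close crop and measure.

```bash
cat > h.py <<'E'
from station import *
import cv2,numpy as np
from scipy.spatial.transform import Rotation as Rn
def q(R): x=Rn.from_matrix(R).as_quat(); return [x[3],x[0],x[1],x[2]]
def mat(w): return Rn.from_quat([w[1],w[2],w[3],w[0]]).as_matrix()
def cam(n):
    p,o=read_eef_pos(),read_tcp_rot(); c=read_camera(n)
    c["K"]=np.array([[c["fx"],0,c["cx"]],[0,c["fy"],c["cy"]],[0,0,1]]); c["d"]=np.array(c["dist_coeffs"])
    if n=="wrist":
        M=np.array(c["mount"]); T=np.eye(4);T[:3,:3]=mat(o);T[:3,3]=p;T=T@M
        c["Rw"],c["o"]=T[:3,:3],T[:3,3]
    else:
        R=np.array(c["R"]);c["Rw"]=R.T;c["o"]=-R.T@np.array(c["t"])
    return c
def ray(c,uv,z):
    u=cv2.undistortPoints(np.array(uv,float).reshape(-1,1,2),c["K"],c["d"]).reshape(-1,2)
    d=np.c_[u,np.ones(len(u))]@c["Rw"].T
    return c["o"]+d*((z-c["o"][2])/d[:,2])[:,None]
def down(yaw): # tool z down, tool y axis at angle yaw+90deg (closing dir across an x-heading of yaw)
    c,s=np.cos(yaw),np.sin(yaw)
    return q(np.array([[c,s,0],[s,-c,0],[0,0,-1.]]))
def rect(c,mask,z):
    """min-area rectangle of the largest blob, on plane z -> centre, long, short, yaw of the long side"""
    k,_=cv2.findContours(mask.astype(np.uint8),cv2.RETR_EXTERNAL,cv2.CHAIN_APPROX_NONE)
    k=max(k,key=cv2.contourArea); P=ray(c,k[:,0],z)[:,:2]
    (x,y),(a,b),t=cv2.minAreaRect((P*1000).astype(np.float32)); t=np.radians(t)
    if a<b: a,b,t=b,a,t+np.pi/2
    t=(t+np.pi/2)%np.pi-np.pi/2
    return np.array([x,y])/1000,a,b,t,k[:,0]
def save(n,c,box=None,s=1):
    im=c["pixels"][:,:,::-1]
    if box: im=im[box[1]:box[3],box[0]:box[2]]
    cv2.imwrite(f"pics/{n}.png",cv2.resize(im,None,fx=s,fy=s,interpolation=cv2.INTER_CUBIC))
E
python3 - <<'E'
from h import *
c=cam("top"); save("crop",c,(200,140,460,290),3)
hsv=cv2.cvtColor(c["pixels"],cv2.COLOR_RGB2HSV); H,S,V=[hsv[...,i].astype(int) for i in range(3)]
print([hsv[y,x].tolist() for x,y in((407,212),(230,220),(236,240),(270,220),(407,230))])
roi=np.zeros(V.shape,bool)
m=roi.copy();m[185:240,390:426]=1
print("mod",rect(c,m&~((S>80)&(abs(H-100)<15)),.014)[:4])
m=roi.copy();m[143:255,205:270]=1
print("plate",rect(c,m&~((S>80)&(abs(H-100)<15)),.012)[:4])
E
```

```text
[[105, 17, 151], [105, 33, 62], [110, 24, 64], [101, 83, 157], [0, 13, 59]]
mod (array([ 0.5172323 , -0.35424426]), 101.69625854492188, 45.563262939453125, np.float64(0.254161991069777))
plate (array([0.56817883, 0.09112209]), 251.93934631347656, 92.3962631225586, np.float64(-0.07104714577086124))
```

View pics/crop.png

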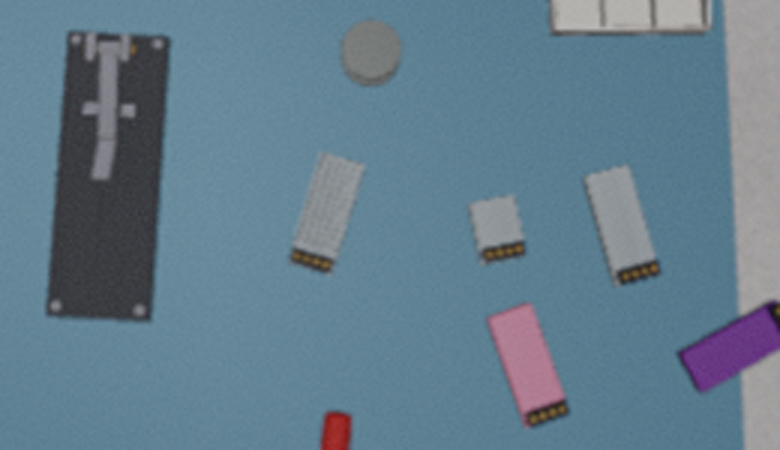

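The crop confirms it: the rightmost silver module is long and smooth, with its terminal block at the bottom (-x). The finned one and the short one are ruled out. Next I'll go above it and look with the wrist camera.

Run:
```python
from h import *
p=[.517,-.354,.2]
for y in(.254,.254+np.pi): print(solve_ik(p,down(y)))
for y in(-.071,-.071+np.pi): print(solve_ik([.48,.09,.1],down(y)))
y=.254+np.pi
move_ptp(p,down(y)); wait(.2)
c=cam("wrist"); save("w1",c); print(read_clock(),read_eef_pos(),ray(c,[[320,200]],.016))
```

```text
[-0.70737048  0.31377309  0.33950709  1.59653032  0.          2.18022217]
[-0.70737048  0.31377309  0.33950709  1.59653032  0.         -0.96137048]
[ 0.04792804 -0.0354028  -0.24583944  1.36035968  0.         -3.02266462]
[ 0.04792804 -0.0354028  -0.24583944  1.36035968  0.          0.11892804]
3.575 [ 0.5172571  -0.35360972  0.20007082] [[ 0.53492188 -0.34596716  0.016     ]]
```

View pics/w1.png

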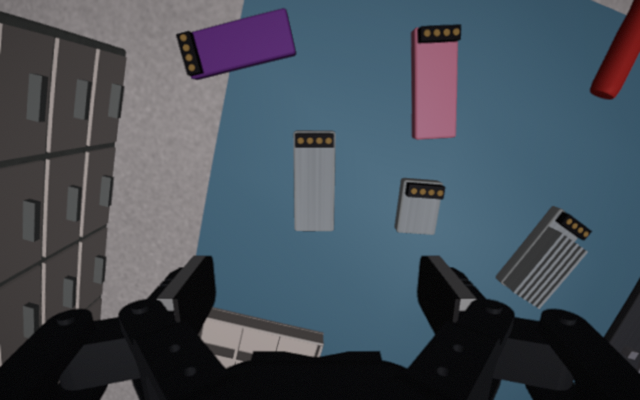

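The wanted module lies at (315,180), terminals at the top (rear) and front edge at row 231. I'll measure from its silver top and grasp the rear half.

Run:
```python
from h import *
def find():
    c=cam("wrist"); hsv=cv2.cvtColor(c["pixels"],cv2.COLOR_RGB2HSV); H,S,V=[hsv[...,i].astype(int) for i in range(3)]
    m=np.zeros(V.shape,bool); m[120:245,280:350]=1
    m&=(S<60)&(V>85)
    m=cv2.morphologyEx(m.astype(np.uint8),cv2.MORPH_OPEN,np.ones((3,3)))
    ct,a,b,t,k=rect(c,m,.016); u=np.array([np.cos(t),np.sin(t)])
    f=ct+u*a/2000
    print(ct,a,b,t,k.min(0),k.max(0),f-u*.05); return f-u*.05,t,u
ct,t,u=find()
g=ct-u*.024; o=down(t+np.pi)
move_ptp([*g,.08],o)
movel([*g,.004],o,v=.1); print(read_force())
set_gripper(.03,60); print(read_finger_gap(),read_grasp_force(),read_force(),read_clock())
```

```text
[ 0.52624762 -0.35424307] 84.43545532226562 39.91596984863281 0.23753507743608537 [294 147] [335 230] [ 0.51868387 -0.3560743 ]
[ 0.06400882  0.22203895 -0.21389917]
0.037938428357004735 61.64167284965515 [-0.43217716 -0.40414148  3.73985918] 5.5833
```

Run:
```python
from h import *
p=read_eef_pos(); movel([p[0],p[1],.15],v=.2)
y=-.071; u=np.array([np.cos(y),np.sin(y)]); s=np.array([.568,.091])
g=s-u*(.085+.024)
move_ptp([*g,.15],down(y+np.pi)); wait(.2)
c=cam("wrist"); save("w2",c); c=cam("scene");save("s2",c,(300,100,500,250),4)
print(read_clock(),read_finger_gap(),read_force())
c=cam("top")
hsv=cv2.cvtColor(c["pixels"],cv2.COLOR_RGB2HSV)
```

```text
8.4583 0.03820533392310652 [-0.03110282  0.12413795 -0.85899717]
```

View pics/w2.png

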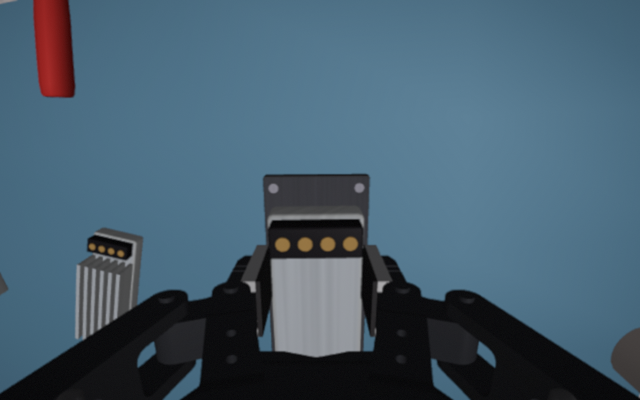

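View pics/s2.png

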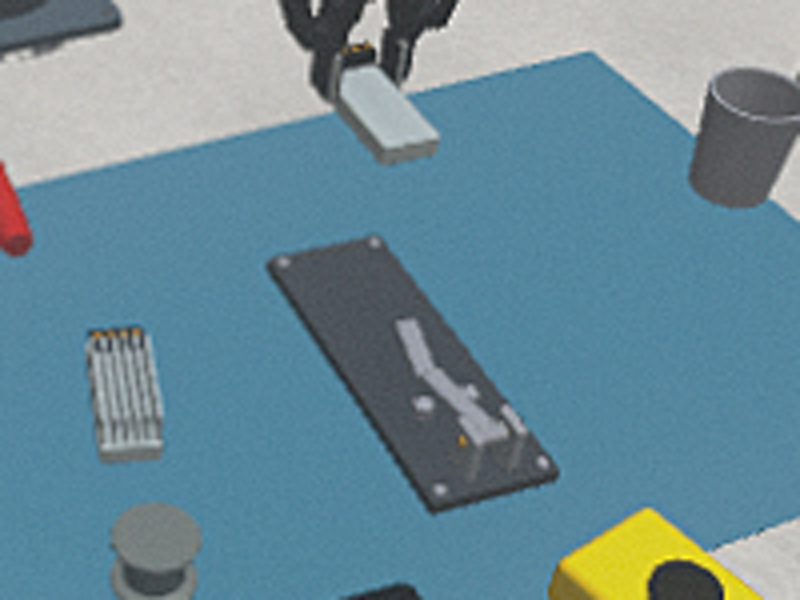

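The wrist view shows the module held square over the plate, whose rear corners are at (265,177) and (369,176). The scene view shows it gripped firmly, terminals to the rear. I'll check the plate's rear edge, then lower with force watched.

Run:
```python
from h import *
y=-.071; u=np.array([np.cos(y),np.sin(y)]); s=np.array([.568,.091])
c=cam("wrist"); e=ray(c,[[265,177],[369,176]],.012)[:,:2]; n=np.array([-u[1],u[0]])
print("rear edge in seat frame",(e-s)@u,(e-s)@n, "yaw",np.arctan2(*(e[0]-e[1])[::-1])-np.pi/2)
p=read_eef_pos(); f0=np.array(read_force())
movel([p[0],p[1],.03],v=.15); z=.03
while z>.008:
    z-=.001; movel([p[0],p[1],z],v=.03); f=np.array(read_force())-f0
    if f[2]>4: break
print(z,f,read_wrist_torque(),read_clock())
```

```text
rear edge in seat frame [-0.12136489 -0.12209153] [-0.04406022  0.04333836] yaw -3.2042787730173683
0.015999999999999986 [-3.18472681  1.92295083  7.53024116] [-0.03608284  0.62952312 -0.02614011] 13.0083
```

Plate pose agrees to about 3 mm, and contact comes at z=0.016 as expected. Now slide in.

Run:
```python
from h import *
y=-.067; u=np.array([np.cos(y),np.sin(y)]); s=np.array([.569,.091])
o=down(y+np.pi); z=.0163
def to(d,v): movel([*(s+u*(d-.024)),z],o,v=v); return float(np.array(read_force())[:2]@u)
for d in(-.05,-.03,-.012): print(d,to(d,.06),read_force()[2])
d=-.012
while d<.010:
    d+=.0015; f=to(d,.03); print(round(d,4),round(f,1))
    if f<-18: break
print(read_force(),read_finger_gap(),read_clock())
c=cam("scene");save("s3",c,(300,100,500,250),4)
```

```text
-0.05 -1.8677828775877396 4.202433243455751
-0.03 -5.88194116794433 7.0541315217368865
-0.012 -8.621595206595808 9.175452560711204
-0.0105 -11.0
-0.009 -10.8
-0.0075 -9.9
-0.006 -10.1
-0.0045 -9.6
-0.003 -10.6
-0.0015 -10.4
-0.0 -9.8
0.0015 -9.9
0.003 -10.1
0.0045 -11.1
0.006 -14.6
0.0075 -18.7
[-18.75664557   0.09370707  17.51576191] 0.03845137341100144 17.9417
```

View pics/s3.png

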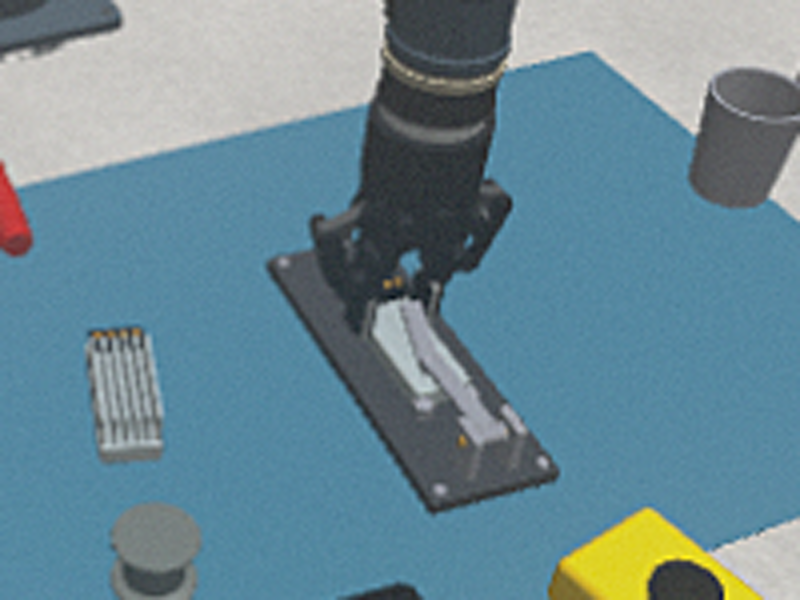

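The scene view shows the module under the raised finger with its front at the stops (about (425,400) in the crop). The force rise confirms contact. I'll release and retreat.

Run:
```python
from h import *
set_gripper(.065); p=read_eef_pos(); print(read_force())
movel([p[0],p[1],.14],v=.12)
movel([p[0]-.11,p[1]+.01,.22],v=.2); wait(.2)
c=cam("scene");save("s4",c,(370,130,470,230),6)
c=cam("top"); save("t4",c,(190,130,290,260),4)
print(read_clock())
```

```text
[-0.02206721 -0.88128826 -0.38501758]
20.6833
```

View pics/s4.png

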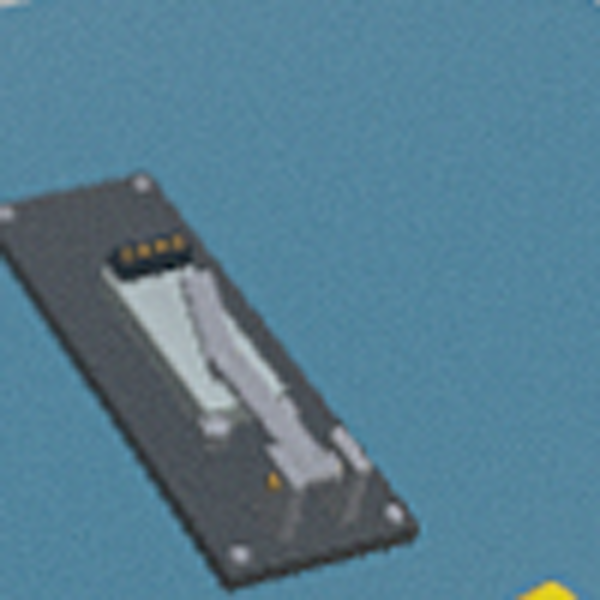

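View pics/t4.png

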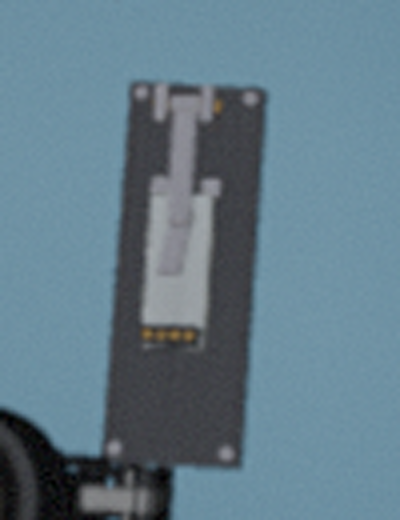

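Both views show the module flat, square, against the stops and under the finger. It looks slightly left of centre in the top view, so I'll measure that before handing in.

Run:
```python
from h import *
c=cam("top"); y=-.067; u=np.array([np.cos(y),np.sin(y)]); n=np.array([-u[1],u[0]]); s=np.array([.569,.091])
P=lambda crop:np.array(crop)/4+[190,130]
def sf(a,z): w=ray(c,P(a),z)[:,:2]-s; return (np.c_[w@u,w@n]*1000).round(1).tolist()
print("case top corners",sf([[148,193],[213,193],[142,325],[205,325]],.028))
print("plate corners",sf([[132,83],[267,89],[106,459],[240,467]],.012))
print("stop tops",sf([[160,188],[212,188]],.024))
```

```text
case top corners [[45.9, 21.8], [48.1, -19.9], [-38.9, 19.1], [-36.8, -20.9]]
plate corners [[120.6, 42.0], [121.3, -47.0], [-125.3, 39.8], [-125.8, -46.5]]
stop tops [[50.1, 15.3], [51.9, -18.2]]
```

Sideways offset is about 3 mm, yaw about 0.03 rad, and the front is at the stops. All are within limits.

```bash
python3 -c "
from station import *
print(sign_off())"
```

```text
the job is handed in; nothing more can be done
None
```

The long flat module is on the plate against the stops, terminals at the open end and the finger resting on its top, about 3 mm off centre and 0.03 rad off square by the top camera. I let go and handed the job in shortly after 20.7 s on the robot's clock; no verdict came back.

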